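# Hold the skin-moisture meter on its pink reference pad

## Robot

A 6-joint arm with a two-finger parallel gripper is mounted at the origin on the work surface. World frame = base frame: x ahead of the robot, y to its left, z up, the work surface at z = 0. Lengths are in m, angles in rad, forces in N, time in s.
With the tool pointing down it reaches from about 0.425 to 0.95 m from the base axis. Payload 3.5 kg.
Tool frame: the origin (TCP) lies midway between the tips of the shut fingers; the grasp point (between the pads) lies 19 mm behind it; z points along the fingers, y is the line along which they close (so a half turn about z gives the same grasp; the last joint's range is limited). The gripper opens to 85 mm and grips with 20 to 120 N. Pads are 22 mm wide; open, the fingers measure 114 mm over their backs; the gripper's body (76 mm by 85 mm) begins 54 mm behind the grasp point. The pads swing forward as they close: fully open they stand 13 mm farther back than shut.
Start: joints at [1.128, 0.286, 1.577, -0, 1.279, -0.15], TCP at [0.195, 0.646, 0.205] pointing down, gripper open.
Joint ranges: [-2.77, 2.77], [-0.9, 2.22], [0.21, 2.48], [-1.53, 4.67], [0.24, 2.81], [-2.84, 2.84]. Speed limits (rad/s): [2.79, 2.79, 3.14, 3.14, 3.14, 3.14].

## Interface

Orientations are given as a unit quaternion [x, y, z, w].
In Python, from plant import get_state, read_camera, ctrl gives the robot as it stands.
- The arm moves only by the shell command python3 -m crank 'ROWS' [FORCE]. ROWS is JSON, a list of rows, each a list of 3 entries, a list of its own where there are three numbers: the shift along the tool's x, y, z in mm, then the turn about the tool's z in degrees, then the closure in counts, from 0 (fully open) to 255 (shut). In form: [[[tx, ty, tz], yaw, claw], ...]. A call has 1 to 10 rows; each row is the pose to reach, as a shift and turn from the pose commanded when the call began, along the tool's axes at that moment; what a row does not reach only later rows make up. A row lasts 1/10 s, in which the tool goes at most 50 mm and 8.59 degrees, less where a joint would pass 70% of its speed; a pose out of reach is approached as far as the arm can. A call with a gripper value outside its range is refused whole. The fingers move at their own pace and stop on an object; FORCE is the grip in N (left out, the last holds). Time passes only in rows, so rows that repeat a pose let the fingers close. It gives the time, the measured TCP pose, the force, the opening and the grip force at its end, in the units of the state.
- get_state(): the state, without advancing time (a new reading comes with each control period).
- read_camera(name): name is "side" or "top" or "wrist"; returns a dict with "frame" (400x640x3 uint8, blue, green, red), "range_z" (400x640 float32, m along the optical axis (not along the pixel's ray), 0 where there is no reading), "vfov" (degrees; the focal length in pixels is half the picture's height over the tangent of half this angle, whatever the lens; pixels are square), "cx", "cy" (the principal point, pixels), "k1" (the pictures are not rectified: a ray, as slopes to the right and down, at radius r is drawn at 1 + k1 r^2 times it, then the intrinsics apply), "origin" and "orientation" of the camera in the world. Camera axes: x right, y down, z forward; pixel columns grow to the right and rows downward; lengths in m; the calibration is good to about 2 mm. A picture is of the moment at which its call begins.
- ctrl.sign_off(): hands the job in; it is judged then, once.
The state is a dict: "time": time; "qpos": joint angles; "dq": joint speeds; "joint_efforts": joint torques, N m; "eef_pos": TCP position; "tcp_rot": TCP orientation; "contact_force": force on the tool from outside, world axes, zero at the start; "wrist_torque": the same for the moment, N m; "opening": opening from 0.0 (shut) to 1.0 (fully open); "finger_force": force on a finger pad.
Only numpy, scipy, OpenCV 4.12 (cv2) and the standard library are available. Lean on these libraries where they do the work, as an engineer would, in place of code of your own. Each camera call takes 0.05 s, during which the arm holds its last target. There are 200 camera calls.

## Task

Check the skin-moisture meter against its pink reference: lift the meter out of its charging cradle and hold its dark tip on the dot of the pink pad, the meter standing square to the sloping pad, pressing gently so that the pad sinks about half way and never hard onto its stop. Finish while still gripping the meter and holding it still there, carried by your grip alone and not put down or let go; leave the blue pad and the other things on the counter alone.

Things in the scene. Friction and masses are not known exactly. Their poses are not given: they have to be found in the camera images.
- meter: skin-moisture meter, rigid, loose, 120 mm long, about 110 g, standing tip down in the cradle. Origin at the very tip (dark dome of radius 7 mm); z runs from the tip up along the meter. The tip is on a round metal neck that widens from 13 to 19 mm across, 45 mm up from the tip; above it a white handle with flat sides, 26 mm along x, 34 mm along y, from 45 to 120 mm above the tip.
- meter_grip (a point): centre of the meter's handle, 85 mm above the tip on the meter's axis (35 mm below its top); axes as the meter's. In the cradle it is 90 mm above the counter.
- cradle: grey charging cradle, a block 64 x 64 mm and 50 mm tall, fixed in place, with a round upright hole 24 mm across; the meter's neck hangs in the hole and its handle rests on the block's top, tip 5 mm above the counter. Origin at the centre of its underside.
- pink_station: reference station with the pink pad: white plastic block about 80 x 80 mm on the counter, fixed in place, whose top face slopes at 0.35 rad (20 degrees), low on its own -x side and high (about 55 mm) on its +x side. Origin at the centre of its underside; z up.
- pink_spot (a point): centre of the top of the pink pad, marked with a dark dot 8 mm across; the point moves with the pad. Its z axis is the outward normal of the pad and of the sloping face (0.35 rad from vertical, leaning to the station's -x side). At rest the point is 8 mm to the -x side of the station's origin and 53 mm above the counter.
- pink_pad (a joint): how far the pink pad is pressed in, m: 0 at rest, 0.010 at its stop. The pad is a pink disc 32 mm across that at rest stands 12 mm proud of the sloping face and slides straight into it against a spring: 1 N to start, 5 N at the stop (400 N/m), so half way is about 5 mm and 3 N. A thin white line round its side marks half way: there it meets the face.
- blue_station: reference station with the blue pad, otherwise the same, to be left alone: white plastic block about 80 x 80 mm on the counter, fixed in place, whose top face slopes at 0.35 rad (20 degrees), low on its own -x side and high (about 55 mm) on its +x side. Origin at the centre of its underside; z up.
- blue_spot (a point): centre of the top of the blue pad, marked with a dark dot 8 mm across; the point moves with the pad. Its z axis is the outward normal of the pad and of the sloping face (0.35 rad from vertical, leaning to the station's -x side). At rest the point is 8 mm to the -x side of the station's origin and 53 mm above the counter.
- blue_pad (a joint): how far the blue pad is pressed in, m: 0 at rest, 0.010 at its stop. The pad is a blue disc 32 mm across that at rest stands 12 mm proud of the sloping face and slides straight into it against a spring: 1 N to start, 5 N at the stop (400 N/m), so half way is about 5 mm and 3 N. A thin white line round its side marks half way: there it meets the face.
- hairbrush: wooden hairbrush lying bristles up, about 218 mm long along x, 64 mm wide, 28 mm tall; origin on its underside, near the middle
- face_roller: face roller with a green silicone barrel, about 150 mm long along x, 52 mm wide, 34 mm tall; origin on its underside
- compact: closed round pink plastic compact, 72 mm across, 18 mm tall; origin at the centre of its underside
- cuticle_pusher: stainless cuticle pusher, flat, 138 mm long along x, 10 mm wide, 6 mm tall; origin at the centre of its underside
Things that resemble listed ones, but are neither listed nor needed, are in the scene too. Of the things like the meter, leave any that is turquoise; of the rest the larger one is meant.

How it is judged:
On the way:
1. the meter has been lifted clear of its cradle (height (world z) of meter above 0.058 m and contact force between meter and cradle below 0.1 N), for 0.2 s.
At the end, for the whole second after the job is handed in: The meter is gripped and still; its tip is within 7 mm of the pink pad's dot, its axis within 0.16 rad of the pad's normal, it presses the pad with 1.2 to 6.5 N and the pad is 2.5 to 8.5 mm in; the cradle does not carry it and the blue pad is not pressed (distance between meter and pink_spot below 0.007 m and angle between the z axis of meter and the z axis of pink_spot, either way round below 0.16 rad and contact force between meter and pink_station between 1.2 and 6.5 N and value of joint pink_pad between 0.0025 and 0.0085 m and contact force between the fingers and meter above 2 N and contact force between meter and cradle below 0.1 N and linear speed of meter below 0.02 m/s and value of joint blue_pad below 0.002 m); the arm keeps its last pose, push and grip.
It fails at once if the meter is pushed hard onto the pink station (over 12 N) (contact force between meter and pink_station above 12 N).
It fails at once if the pink station is pushed with the fingers or arm instead of the meter (contact force between any of the fingers, the arm and pink_station above 2 N).
It fails at once if the blue pad is pressed (value of joint blue_pad above 0.003 m).
It fails at once if the hairbrush, face roller, compact or cuticle pusher is moved by more than 20 mm (distance of any of hairbrush, face_roller, compact, cuticle_pusher from where it was at the start of the episode above 0.02 m).
It also fails if it takes over 38 s, if anything falls off the work surface, if the arm or the gripper's body presses on something with over 40 N, if the wrist force passes 120 N, or if a joint passes its speed limit or range.

## Working session

There is one attempt and no reset: what is moved stays moved. The work goes in short steps, Python scripts to look and compute and a shell command to move; the robot and the scene stay as the last step left them, time stands still between calls to the robot, and variables do not carry over. Pictures are saved under pics/ and viewed, at most 10 in all, crops included, and the job is handed in when it is done.

```bash
ls; mkdir -p pics; cat > h.py <<'E'
import numpy as np, cv2
from plant import get_state, read_camera, ctrl
from scipy.spatial.transform import Rotation as R
def cam(n):
    c=read_camera(n); c['f']=200/np.tan(np.radians(c['vfov'])/2); return c
def ray(c,u,v):
    d=np.array([(u-c['cx'])/c['f'],(v-c['cy'])/c['f']]); s=d.copy()
    for _ in range(20): s=d/(1+c['k1']*(s@s))
    return np.array([s[0],s[1],1])
def Rc(c): return R.from_quat(c['orientation']).as_matrix()
def px(c,u,v,z=None):
    "world point: by depth, or on the plane of height z"
    d=Rc(c)@ray(c,u,v); o=np.array(c['origin'])
    if z is None: return o+d*float(np.median(c['range_z'][int(v)-1:int(v)+2,int(u)-1:int(u)+2]))
    return o+d*(z-o[2])/d[2]
def proj(c,p):
    q=Rc(c).T@(np.array(p)-c['origin']); s=q[:2]/q[2]; s=s*(1+c['k1']*(s@s)); return s*c['f']+[c['cx'],c['cy']]
E
python3 - <<'E'
from h import *
import pickle
C={n:cam(n) for n in('top','side','wrist')}
pickle.dump(C,open('c0.pkl','wb'))
for n,c in C.items(): cv2.imwrite(f'pics/{n}0.png',c['frame']); print(n,c['origin'],c['orientation'],c['f'],c['k1'])
s=get_state(); print(s)
E
```

```text
pics
top [0.38204123 0.00306679 0.84110745] [-0.67284398  0.72898779 -0.09250737  0.08544107] 385.4772722870524 0.020288772184570317
side [ 0.43982927 -0.72402608  0.55126828] [ 0.87141887 -0.07783967  0.04938399 -0.48180013] 424.47147625300966 -0.024601187982053643
wrist [0.12188495 0.66841623 0.37256938] [0.79350613 0.589914   0.08829086 0.12064086] 277.6346525024985 -0.021799927650301195
{'time': 0.15, 'qpos': array([ 1.12798616e+00,  2.87033820e-01,  1.57786485e+00,  4.09706953e-05,
        1.27860967e+00, -1.50039867e-01]), 'dq': array([ 0.001038  , -0.00171003, -0.00583076, -0.00170447, -0.00229389,
        0.00090458]), 'joint_efforts': array([ 1.60365540e-03, -4.06599605e+01, -2.93143326e+01, -8.33798617e-05,
        3.91182286e-03,  9.65466171e-06]), 'eef_pos': array([0.19454819, 0.64575909, 0.20410414]), 'tcp_rot': array([ 1.45868696e-01,  9.89303495e-01, -9.10342027e-04, -2.98545605e-04]), 'contact_force': array([ 0.38812146,  0.24514977, -0.59301072]), 'wrist_torque': array([-0.05612104,  0.03359074, -0.0285286 ]), 'finger_force': 0.0, 'opening': 1.0012971586746677}
```

View pics/top0.png

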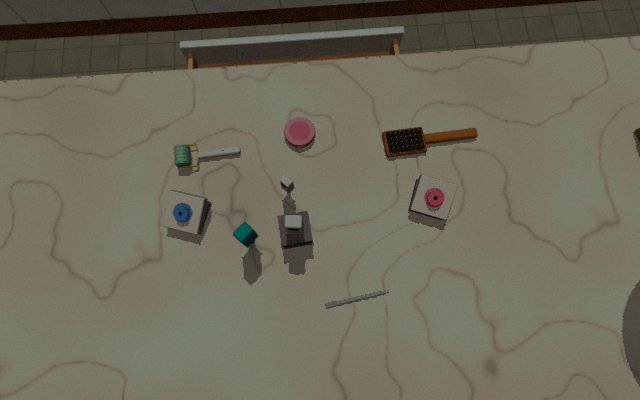

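View pics/side0.png

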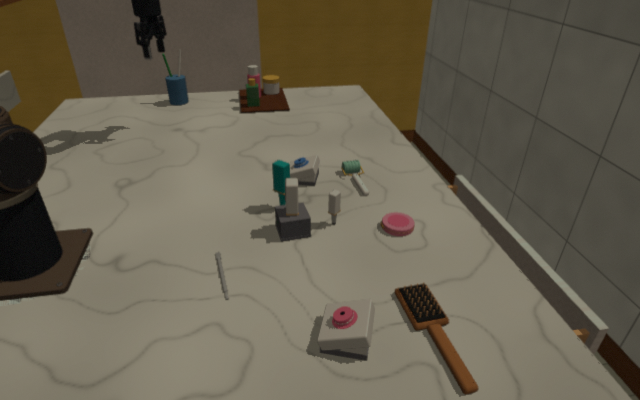

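Top view candidates for the meter are a turquoise one at (245,233), which is excluded, a small white one at (287,183), and a larger white one in the grey cradle at (293,222), which I choose. The pink pad is at (434,198) and the blue pad at (182,213). In the side view the cradled white meter is at (292,197) and the pink pad at (344,317). One close crop will check this.

```bash
python3 - <<'E'
from h import *
import pickle
C=pickle.load(open('c0.pkl','rb')); t=C['top']['frame']; s=C['side']['frame']
a=lambda im,x,y:cv2.resize(im[y:y+70,x:x+90],None,fx=4.4,fy=4.2,interpolation=cv2.INTER_CUBIC)
a=lambda im,x,y:cv2.resize(im[y:y+72,x:x+96],None,fx=4,fy=4,interpolation=cv2.INTER_CUBIC)
cv2.imwrite('pics/crop.png',np.vstack([np.hstack([a(t,240,180),a(t,385,160)]),np.hstack([a(s,245,168),a(s,300,290)])]))
for n,u,v in(('top',293,222),('top',434,198),('top',287,183),('side',292,195),('side',344,314)): print(n,u,v,px(C[n],u,v))
E
```

```text
top 293 222 [0.52131648 0.02668888 0.12522569]
top 434 198 [ 0.56296364 -0.27056055  0.0529801 ]
top 287 183 [0.6112084  0.03475961 0.08428329]
side 292 195 [0.52471971 0.0102111  0.10079902]
side 344 314 [ 0.56710377 -0.27773053  0.05407631]
```

View pics/crop.png

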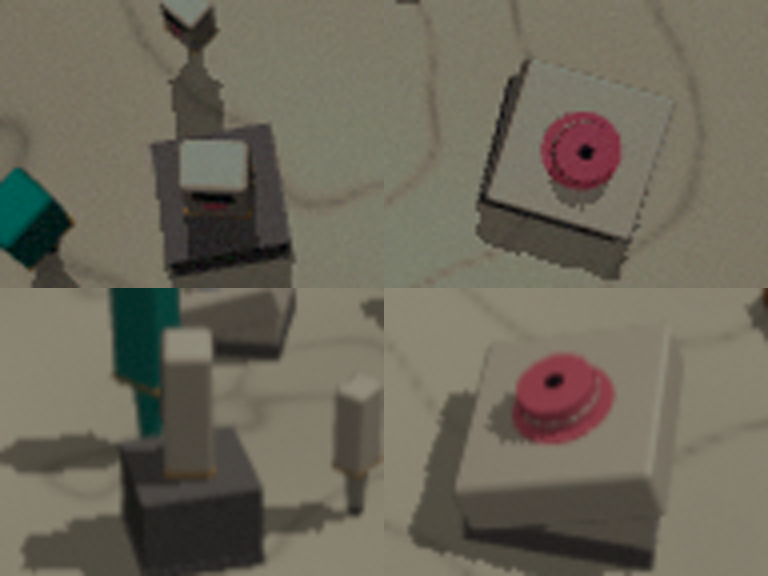

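The crop confirms the larger white meter in the cradle, with the small white one lying outside it to the right. The pink dot is at top (434+,198). The tool can't tilt, so I'll lean the meter 20° in the pads about the closing axis, using the cradle hole as a stop. Next I measure the directions.

```bash
python3 - <<'E'
from h import *
import pickle
C=pickle.load(open('c0.pkl','rb')); c=C['top']
def cloud(c,x0,x1,y0,y1): return np.array([px(c,u,v) for v in range(y0,y1) for u in range(x0,x1)]) 
for n,box in(('top',(405,462,170,226)),('side',(315,378,294,352))):
    P=cloud(C[n],*box)
    Q=P[(P[:,2]>.02)&(P[:,2]<.07)]; 
    best=None;rng=np.random.default_rng(0)
    for _ in range(400):
        a=Q[rng.choice(len(Q),3,0)]; m=np.cross(a[1]-a[0],a[2]-a[0]); m/=np.linalg.norm(m)+1e-12
        if abs(m[2])<.8: continue
        k=abs((Q-a[0])@m)<.0015
        if best is None or k.sum()>best.sum(): best=k
    F=Q[best]; u,s,vt=np.linalg.svd(F-F.mean(0),full_matrices=False); m=vt[2]*np.sign(vt[2][2])
    print(n,'normal',m,'tilt',np.arccos(m[2]),'downhill az deg',np.degrees(np.arctan2(m[1],m[0])),'face centre',F.mean(0))
    r=cv2.minAreaRect(F[:,:2].astype(np.float32)*1000); print(r)
for n,z0,z1,box in(('meter top',.115,.135,(270,320,200,250)),('cradle',.044,.056,(270,320,200,255)),('turq',.1,.2,(225,270,210,260)),('small',.075,.1,(270,300,170,200))):
    P=cloud(c,*box); Q=P[(P[:,2]>z0)&(P[:,2]<z1)]; r=cv2.minAreaRect(Q[:,:2].astype(np.float32)*1000)
    print(n,len(Q),np.round(Q.mean(0),4),r)
for u,v in((285.5,215.5),(301.7,215.5),(301.7,226),(285.5,226.7)): print(px(c,u,v,.125))
d=px(c,385+200/4+.4,160+152/4,.053); print('dot top',d)
d=px(C['side'],300+(553-384)/4,290+(381-288)/4,.053); print('dot side',d)
E
```

```text
top normal [-0.3156732  0.1243787  0.9406808] tilt 0.346165040846925 downhill az deg 158.49501689923818 face centre [ 0.56825725 -0.27389576  0.04144002]
((568.007568359375, -274.0561828613281), (78.6387710571289, 74.15142822265625), 67.8997802734375)
side normal [-0.31909189  0.12187677  0.93985447] tilt 0.3485923329041462 downhill az deg 159.09570145236808 face centre [ 0.56893306 -0.28098874  0.04204376]
((569.6137084960938, -275.4254150390625), (79.37466430664062, 74.64429473876953), 68.20992279052734)
meter top 243 [0.5225 0.0262 0.1241] ((522.5404663085938, 26.786029815673828), (34.093502044677734, 25.741918563842773), 85.17704772949219)
cradle 610 [0.5183 0.0256 0.0501] ((523.8145141601562, 26.60271453857422), (64.28056335449219, 64.11247253417969), 5.377909183502197)
turq 267 [0.5104 0.1217 0.118 ] ((511.680908203125, 122.9357681274414), (26.390853881835938, 33.44007873535156), 46.408164978027344)
small 108 [0.6163 0.0364 0.0828] ((617.4627685546875, 36.40908432006836), (23.711393356323242, 18.280139923095703), 41.335594177246094)
[0.53498804 0.04001385 0.125     ]
[0.53252955 0.00940745 0.125     ]
[0.51241698 0.01089309 0.125     ]
[0.51352797 0.04137049 0.125     ]
dot top [ 0.56272424 -0.27348087  0.053     ]
dot side [ 0.56505425 -0.27478801  0.053     ]
```

Meter at (0.5225, 0.0265), with its long axis at 85.2°. Pink dot at about (0.564, -0.274), with downhill azimuth 159°. I'll close along the long axis so that leaning along tool x and yawing about 16° later matches the station.

```bash
python3 -m crank '[[[-247,-249,0],-6,0],[[-247,-249,0],-6,0],[[-247,-249,0],-6,0],[[-247,-249,0],-6,0],[[-247,-249,0],-6,0],[[-247,-249,0],-6,0],[[-247,-249,0],-6,0],[[-247,-249,0],-6,0]]'
cat >> h.py <<'E'
def go(p,az):
    "shift mm in tool axes to TCP p, turn so that tool y has azimuth az"
    s=get_state(); M=R.from_quat(s['tcp_rot']).as_matrix(); a=np.degrees(np.arctan2(M[1,1],M[0,1]))
    print('tool y az',a,'eef',s['eef_pos'],'shift',np.round(M.T@(np.array(p)-s['eef_pos'])*1000,1),'yaw',-(az-a+90)%180-90 if 0 else -((az-a+90)%180-90),'x axis',M[:2,0],'q',np.round(s['qpos'],2),'F',s['contact_force'],s['finger_force'],s['opening'],s['time'])
E
python3 -c "
from h import *
go([.5225,.0265,.2],85.2)"
```

```text
time: 0.95
eef_pos: [0.3616, 0.3323, 0.205]
tcp_rot: [0.097, 0.995, -0.001, 0.0]
contact_force: [0.3, 0.7, 0.0]
opening: 1.001
finger_force: 0.0
tool y az 78.8403618294977 eef [0.36157918 0.33232673 0.20498814] shift [-217.1 -268.9    5.6] yaw -6.359638170502308 x axis [-0.98109155  0.19354176] q [ 0.54 -0.13  2.02 -0.    1.25 -0.84] F [0.31544805 0.73144465 0.04141702] 0.0 1.0012160216220307 0.95
```

```bash
python3 -m crank '[[[-217,-269,0],-6.4,0],[[-217,-269,0],-6.4,0],[[-217,-269,0],-6.4,0],[[-217,-269,0],-6.4,0],[[-217,-269,0],-6.4,0],[[-217,-269,0],-6.4,0],[[-217,-269,0],-6.4,0],[[-217,-269,0],-6.4,0],[[-217,-269,0],-6.4,0]]'
python3 - <<'E'
from h import *
go([.5225,.0265,.068],85.2)
c=cam('wrist'); cv2.imwrite('pics/w1.png',c['frame'])
P=np.array([px(c,u,v) for v in range(2,398,2) for u in range(2,638,2)]); Q=P[(P[:,2]>.115)&(P[:,2]<.135)&(abs(P[:,1]-.0265)<.04)&(abs(P[:,0]-.5225)<.04)]
print(len(Q),Q.mean(0),cv2.minAreaRect(Q[:,:2].astype(np.float32)*1000))
E
```

```text
time: 1.85
eef_pos: [0.5222, 0.0316, 0.2047]
tcp_rot: [0.039, 0.999, 0.0, -0.001]
contact_force: [-0.4, 0.3, -0.7]
opening: 1.0
finger_force: 0.0
tool y az 85.5191666762588 eef [0.52222354 0.03157169 0.20474376] shift [ -0.9  -5.1 136.7] yaw 0.3191666762588028 x axis [-0.99694268  0.07812448] q [-0.13 -0.05  1.95  0.    1.25 -1.63] F [-0.35584868  0.27275002 -0.71296211] 0.0 1.0002065956521573 1.85
238 [0.52166685 0.02781204 0.12386348] ((522.5278930664062, 28.322025299072266), (32.38136672973633, 24.492610931396484), 85.63658905029297)
```

View pics/w1.png

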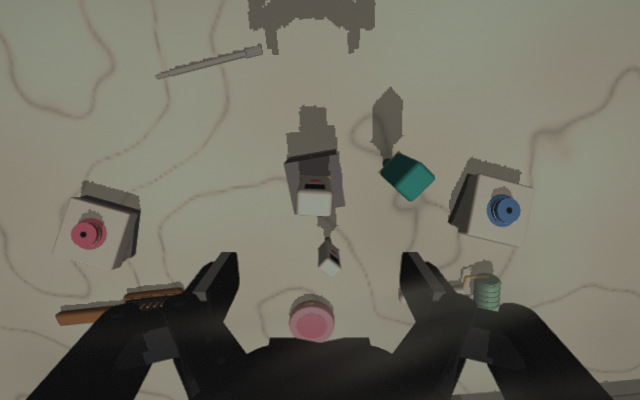

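The wrist view shows the chosen meter's top at (314,203), between the fingers (tips near (225,265) and (415,265)), with the turquoise one at (407,177) clear to the side. Descending.

```bash
python3 -m crank '[[[0,0,45],0,0],[[0,0,80],0,0],[[0,0,110],0,0],[[0,0,130],0,0],[[0,0,137],0,0],[[0,0,137],0,0],[[0,0,137],0,0]]'
python3 -c "
from h import *
go([.5225,.0275,.068],85.4)"
```

```text
time: 2.6
eef_pos: [0.5231, 0.0325, 0.0696]
tcp_rot: [0.038, 0.999, -0.0, 0.001]
contact_force: [0.8, 0.7, 0.7]
opening: 0.996
finger_force: 0.0
tool y az 85.7001793388592 eef [0.52307117 0.03247791 0.0695519 ] shift [ 0.2 -5.   1.6] yaw 0.3001793388591949 x axis [-0.99718306  0.07497537] q [-0.13  0.11  2.05  0.    0.98 -1.63] F [0.84606592 0.73312229 0.68173367] 0.0 0.9960783688983537 2.6
```

```bash
python3 -m crank '[[[0,-5,1],0,0],[[0,-5,1],0,0],[[0,-5,1],0,120],[[0,-5,1],0,160],[[0,-5,1],0,200],[[0,-5,1],0,255],[[0,-5,1],0,255],[[0,-5,1],0,255],[[0,-5,1],0,255],[[0,-5,1],0,255]]' 25
python3 -c "
from h import *
go([.5225,.0275,.068],85.4)"
```

```text
time: 3.6
eef_pos: [0.5221, 0.0267, 0.0674]
tcp_rot: [0.038, 0.999, -0.0, 0.0]
contact_force: [0.4, -0.5, 2.0]
opening: 0.4
finger_force: 25.2
tool y az 85.6296830555005 eef [0.52211845 0.02668187 0.06743198] shift [-0.3  0.8 -0.6] yaw 0.2296830555004874 x axis [-0.99709227  0.0762024 ] q [-0.14  0.11  2.05 -0.    0.98 -1.64] F [ 0.39908009 -0.52064441  2.02845024] 25.162088543584105 0.3995408441317104 3.6
```

```bash
python3 -m crank '[[[0,0,-10],0,255],[[0,0,-20],0,255],[[0,0,-30],0,255],[[0,0,-30],0,255],[[5,0,-30],0,255],[[10,0,-30],0,255],[[14,0,-30],0,255],[[18,0,-29],0,255],[[22,0,-28],0,255],[[22,0,-28],0,255]]' 20
cat >> h.py <<'E'
def axis():
    "axis of held meter from handle edges in side view crop"
    c=cam('side'); s=get_state(); u,v=proj(c,np.array(s['eef_pos'])+[0,0,.019]); return c,int(u),int(v)
E
python3 - <<'E'
from h import *
go([.5225,.0275,.068],85.4)
c,u,v=axis(); print(u,v)
cv2.imwrite('pics/s2.png',cv2.resize(c['frame'][v-60:v+60,u-70:u+70],None,fx=5,fy=5,interpolation=cv2.INTER_CUBIC))
E
```

```text
time: 4.6
eef_pos: [0.4996, 0.0285, 0.0952]
tcp_rot: [0.038, 0.999, -0.0, 0.0]
contact_force: [2.6, -0.1, 0.4]
opening: 0.397
finger_force: 20.3
tool y az 85.62852154417433 eef [0.49959373 0.02846684 0.09522561] shift [-22.9   0.8  27.2] yaw 0.22852154417432757 x axis [-0.99709082  0.07622269] q [-0.15  0.02  2.09 -0.    1.03 -1.64] F [ 2.57649858 -0.09869217  0.40187589] 20.250699520111084 0.39702281471294787 4.6
278 185
```

View pics/s2.png

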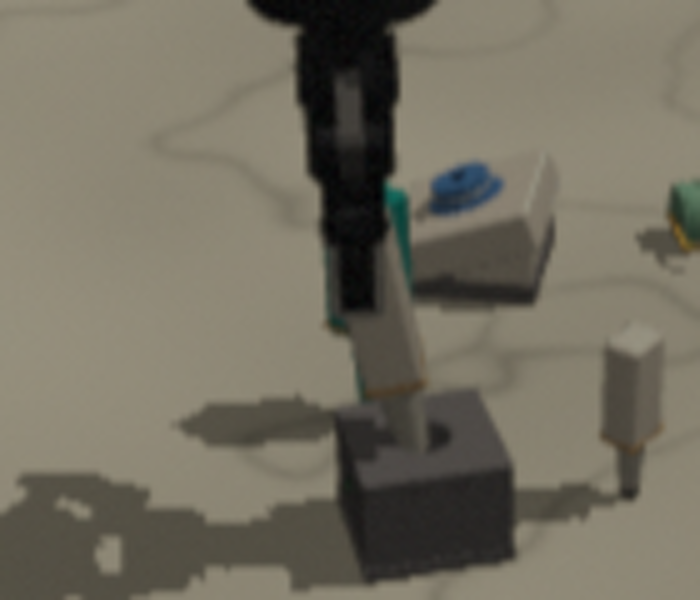

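The crop shows the meter leaning the right way in the pads, its neck on the hole's left rim (around (405,440)). It's at roughly 14°, so I'll lean it further and then lift.

```bash
python3 -m crank '[[[4,0,1],0,255],[[8,0,2],0,255],[[8,0,2],0,255],[[7,0,-10],0,255],[[7,0,-50],0,255],[[7,0,-90],0,255],[[7,0,-100],0,255],[[7,0,-100],0,255],[[7,0,-100],0,255]]' 20
python3 - <<'E'
from h import *
go([.5225,.0275,.068],85.4)
c,u,v=axis(); print(u,v); import pickle; pickle.dump((c,u,v,get_state()),open('c3.pkl','wb'))
cv2.imwrite('pics/s3.png',cv2.resize(c['frame'][v-30:v+70,u-60:u+60],None,fx=6,fy=6,interpolation=cv2.INTER_CUBIC))
E
```

```text
time: 5.55
eef_pos: [0.4915, 0.0292, 0.1934]
tcp_rot: [0.038, 0.999, 0.0, -0.002]
contact_force: [-1.0, -0.2, -1.7]
opening: 0.392
finger_force: 20.5
tool y az 85.6257194156145 eef [0.49151961 0.02917071 0.19339191] shift [-31.5   0.7 125.3] yaw 0.22571941561449194 x axis [-0.99707914  0.07627011] q [-0.15 -0.11  2.02 -0.    1.23 -1.64] F [-0.97060418 -0.21063355 -1.68056262] 20.52274614572525 0.3920215288303824 5.55
272 142
```

View pics/s3.png

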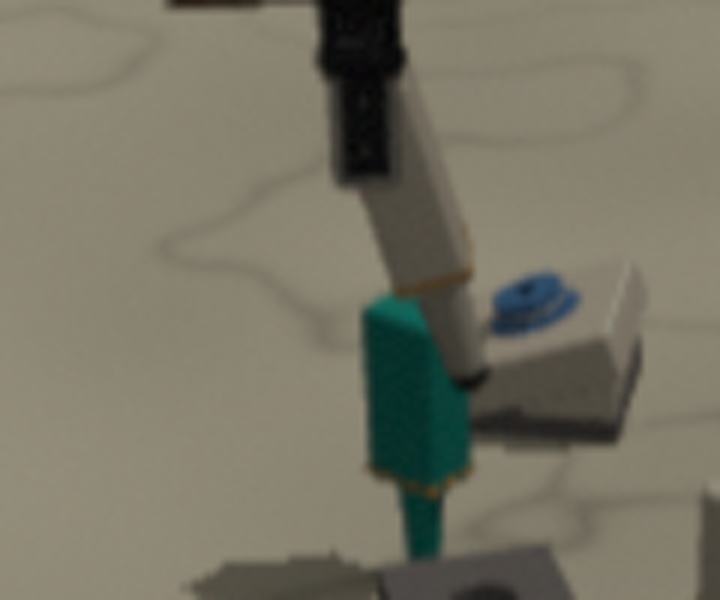

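Lifted clear. The tip is at crop (472,384), the neck/handle junction at about (437,288), and the blue pad is only background. Computing the tilt and tip position.

```bash
python3 - <<'E'
from h import *
import pickle
c,u,v,s=pickle.load(open('c3.pkl','rb'))
M=R.from_quat(s['tcp_rot']).as_matrix(); e=s['eef_pos']; n=M[:,1]
o=np.array(c['origin'])
def hit(a,b):
    d=Rc(c)@ray(c,u-60+a/6,v-30+b/6); return o+d*(((e-o)@n)/(d@n))
def tool(p): return M.T@(p-e)*1000
T=tool(hit(474,387)); J=tool(hit(437,288)); g=np.array([0,0,-19])
print('tip',T,'junction',J)
for A,B in((T,J),(T,g),(J,g)): print(np.degrees(np.arctan2(-(A-B)[0],(A-B)[2])),np.linalg.norm(A-B))
# side-depth check: handle face points cloud long edges
m=c['frame']
for a,b in((362,190),(398,290),(470,272),(465,235),(484,375),(455,378)): print((a,b),tool(hit(a,b)))
E
```

```text
tip [-3.48066068e+01 -2.48333704e-14  5.77794710e+01] junction [-2.33524606e+01  1.13714654e-14  2.00957005e+01]
16.9068777511187 39.386089229009876
24.386317401060474 84.30057556681129
30.850518757548002 45.5391173852418
(362, 190) [-2.80271584e-01 -3.93732590e-14 -1.58612620e+01]
(398, 290) [-1.05443078e+01 -1.26647160e-14  2.03371840e+01]
(470, 272) [-3.43203165e+01  1.39342020e-14  1.46554753e+01]
(465, 235) [-3.29603252e+01 -6.87167171e-14  1.21745883e+00]
(484, 375) [-3.82579180e+01 -7.02264417e-14  5.33204048e+01]
(455, 378) [-2.84879664e+01  2.21915090e-14  5.40502844e+01]
```

```bash
python3 - <<'E'
from h import *
import pickle
c,u,v,s=pickle.load(open('c3.pkl','rb'))
M=R.from_quat(s['tcp_rot']).as_matrix(); e=s['eef_pos']
rows={}
for b in range(v-5,v+38):
    xs=[]
    for a in range(u-15,u+35):
        d=c['range_z'][b,a]
        if d==0: continue
        t=M.T@(np.array(c['origin'])+Rc(c)@ray(c,a,b)*d-e)*1000
        bright=c['frame'][b,a].astype(int)
        if abs(t[1])<26 and not (bright.max()<45 and b<v+5): xs.append((t[0],t[1],t[2]))
    if len(xs)>2:
        xs=np.array(xs); print(b-v, len(xs),'x %.1f..%.1f mid %.1f'%(xs[:,0].min(),xs[:,0].max(),xs[:,0].mean()),'y %.1f'%xs[:,1].mean(),'z %.1f'%xs[:,2].mean())
E
```

```text
-5 10 x -23.0..8.8 mid -11.4 y -17.7 z -37.1
-4 11 x -25.2..8.9 mid -12.5 y -15.9 z -34.2
-3 11 x -25.0..9.0 mid -12.4 y -17.3 z -32.8
-2 11 x -24.7..9.1 mid -12.3 y -17.7 z -31.0
-1 12 x -27.1..9.2 mid -13.5 y -15.5 z -27.9
0 20 x -26.7..9.3 mid -8.4 y -19.8 z -28.0
1 19 x -26.5..7.5 mid -9.2 y -19.6 z -25.8
2 16 x -28.8..0.3 mid -13.9 y -14.4 z -21.3
3 16 x -28.6..0.4 mid -13.8 y -15.6 z -19.7
4 15 x -28.2..-1.4 mid -14.6 y -16.3 z -18.0
5 16 x -30.5..-1.3 mid -15.6 y -14.4 z -15.0
6 16 x -30.4..-1.2 mid -15.5 y -15.0 z -13.2
7 15 x -30.1..-3.1 mid -16.3 y -15.4 z -11.2
8 16 x -32.5..-3.0 mid -17.3 y -14.7 z -8.8
9 16 x -32.2..-2.9 mid -17.2 y -15.2 z -6.9
10 15 x -31.8..-4.7 mid -18.0 y -15.4 z -4.9
11 15 x -31.6..-4.6 mid -18.0 y -15.8 z -3.0
12 15 x -31.3..-4.5 mid -17.9 y -16.3 z -1.1
13 15 x -33.6..-6.4 mid -19.8 y -16.0 z 1.3
14 15 x -33.3..-6.3 mid -19.7 y -16.5 z 3.1
15 15 x -33.0..-6.2 mid -19.6 y -16.9 z 5.1
16 14 x -33.0..-8.0 mid -20.5 y -17.1 z 7.1
17 13 x -31.1..-8.0 mid -19.5 y -16.6 z 9.5
18 13 x -31.4..-7.9 mid -19.5 y -14.9 z 12.5
19 13 x -31.4..-7.8 mid -19.5 y -12.9 z 15.7
20 11 x -33.4..-11.6 mid -23.2 y -7.1 z 20.9
21 9 x -33.3..-17.4 mid -25.3 y -7.3 z 23.1
22 9 x -33.1..-17.4 mid -25.2 y -7.4 z 25.2
23 8 x -33.0..-19.3 mid -26.1 y -8.1 z 27.1
24 9 x -35.2..-19.3 mid -27.1 y -6.3 z 30.3
25 9 x -35.2..-19.3 mid -27.1 y -6.0 z 32.7
26 8 x -35.1..-21.1 mid -28.0 y -5.9 z 35.0
27 8 x -34.9..-21.1 mid -27.9 y -6.2 z 37.1
28 8 x -37.1..-22.9 mid -29.9 y -6.3 z 39.4
29 8 x -37.0..-22.9 mid -29.9 y -5.2 z 42.2
30 7 x -36.9..-24.8 mid -30.8 y -6.9 z 43.6
31 7 x -36.7..-24.8 mid -30.7 y -5.5 z 46.6
32 7 x -38.9..-26.7 mid -32.7 y -5.4 z 49.0
33 6 x -36.7..-26.6 mid -31.6 y -5.5 z 51.2
34 6 x -36.6..-26.6 mid -31.6 y -6.7 z 52.8
35 3 x -34.7..-30.6 mid -32.6 y -4.4 z 56.4
```

```bash
cat >> h.py <<'E'
def front():
    "front (+tool x) face of held handle from the wrist depth, tool frame mm: tilt and axis x at grip height"
    c=cam('wrist'); s=get_state(); M=R.from_quat(s['tcp_rot']).as_matrix(); e=s['eef_pos']
    P=[]
    for b in range(100,399,2):
        for a in range(220,420,2):
            d=c['range_z'][b,a]
            if d and c['frame'][b,a].max()>60:
                t=M.T@(np.array(c['origin'])+Rc(c)@ray(c,a,b)*d-e)*1000
                if abs(t[1])<14 and -70<t[2]<70 and abs(t[0])<60: P.append(t)
    return c,np.array(P)
E
python3 - <<'E'
from h import *
c,P=front(); cv2.imwrite('pics/w4.png',c['frame'][100:400,120:520])
for z in range(-70,70,5):
    q=P[(P[:,2]>=z)&(P[:,2]<z+5)]
    if len(q): print(z,len(q),'x',np.round(np.percentile(q[:,0],[0,50,100]),1),'y',np.round(q[:,1].mean(),1))
E
```

```text
-65 91 x [-11.4  -8.6  -3.5] y 1.0
-60 588 x [-12.4   0.7  11.3] y -0.2
-55 125 x [ 6.7 10.5 11.7] y -0.0
-50 1 x [10.4 10.4 10.4] y -2.8
-25 8 x [3.1 3.5 4. ] y 0.5
-20 3 x [1.7 2.3 2.6] y 2.4
5 4 x [-5.4 -5.4 -5.3] y 3.7
10 16 x [-6.4 -5.7 -5.5] y -0.3
```

View pics/w4.png

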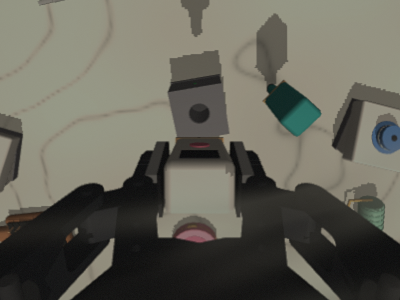

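The wrist view shows the handle's top centred between the fingers but the body leaning away. Tilt is about 15–16° and the handle has slid some 11 mm in the pads. I'll dip back into the hole and lean about 5° more.

```bash
python3 -m crank '[[[0,0,40],0,255],[[0,0,80],0,255],[[0,0,97],0,255],[[0,0,97],0,255],[[3,0,97],0,255],[[6,0,97],0,255],[[8,0,97],0,255],[[8,0,97],0,255],[[7,0,60],0,255],[[7,0,0],0,255]]' 20
python3 - <<'E'
from h import *
go([.5225,.0275,.068],85.4)
c,P=front()
T=P[P[:,2]<-53]; k=np.polyfit(T[:,0],T[:,2],1); print('top tilt',np.degrees(np.arctan(k[0])),T[:,0].min(),T[:,0].max(),T.mean(0))
F=P[P[:,2]>-50]; k=np.polyfit(F[:,2],F[:,0],1); print('front tilt',np.degrees(np.arctan(-k[0])),'face x at z-22',np.polyval(k,-22),len(F))
E
```

```text
time: 6.65
eef_pos: [0.4836, 0.0298, 0.1836]
tcp_rot: [0.038, 0.999, 0.0, -0.004]
contact_force: [0.2, 0.2, -1.2]
opening: 0.389
finger_force: 21.0
tool y az 85.61507243207919 eef [0.48358224 0.02979885 0.18355925] shift [-39.8   0.6 115.3] yaw 0.21507243207918236 x axis [-0.99704827  0.07645156] q [-0.15 -0.12  2.05 -0.    1.22 -1.64] F [ 0.23336233  0.22529346 -1.21761079] 21.024140417575836 0.38885407442648007 6.65Traceback (most recent call last):
  File "<stdin>", line 4, in <module>
    raise TypeError("expected non-empty vector for x")
TypeError: expected non-empty vector for x
```

```bash
python3 -m crank '[[[0,0,-10],0,255],[[0,0,-10],0,255],[[0,0,-10],0,255]]' 45
python3 - <<'E'
from h import *
c,P=front(); cv2.imwrite('pics/w5.png',c['frame'][100:400,120:520])
s=get_state(); print(s['eef_pos'],s['finger_force'],s['opening'])
for z in range(-70,70,4):
    q=P[(P[:,2]>=z)&(P[:,2]<z+4)]
    if len(q): print(z,len(q),'x',np.round(np.percentile(q[:,0],[0,50,100]),1),'y',np.round(q[:,1].mean(),1))
E
```

```text
time: 7.0
eef_pos: [0.4851, 0.0296, 0.1939]
tcp_rot: [0.038, 0.999, 0.0, -0.001]
contact_force: [-0.4, 0.2, -1.8]
opening: 0.385
finger_force: 50.8
[0.48478217 0.02968091 0.19334986] 50.773943066596985 0.39165747206782514
-66 3 x [-10.4  -8.2  -8.1] y -0.6
-62 404 x [-12.2  -5.1   5.2] y 0.0
-58 326 x [-1.6  5.5 11. ] y -0.1
-54 76 x [ 8.7 10.5 11.1] y 0.4
-26 1 x [2.5 2.5 2.5] y 1.1
-22 8 x [1.3 1.8 2.3] y 1.1
-18 2 x [0.2 0.5 0.7] y 0.5
10 1 x [-9.5 -9.5 -9.5] y -13.0
```

View pics/w5.png

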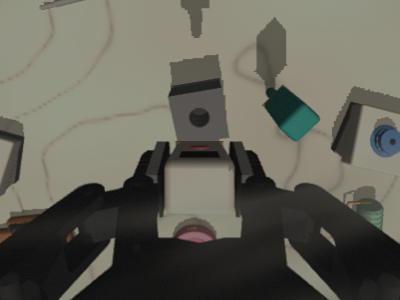

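The handle is still centred and firmly held at 50 N. A side depth measurement will give the final tilt and tip position.

```bash
cat >> h.py <<'E'
def sideaxis():
    "axis line of held meter in the tool frame (mm) from side depth"
    c,u,v=axis(); s=get_state(); M=R.from_quat(s['tcp_rot']).as_matrix(); e=s['eef_pos']; A=[];zm=-99
    for b in range(v+3,v+45):
        xs=[]
        for a in range(u-20,u+40):
            d=c['range_z'][b,a]
            if d==0: continue
            t=M.T@(np.array(c['origin'])+Rc(c)@ray(c,a,b)*d-e)*1000
            if abs(t[1])<26 and not(b<v+5 and c['frame'][b,a].max()<45): xs.append(t)
        if len(xs)>2:
            xs=np.array(xs); zm=max(zm,xs[:,2].max()); x0,x1=xs[:,0].min(),xs[:,0].max()
            if xs[:,2].mean()>-16: A.append(((x0+x1)/2,xs[:,2].mean(),x1-x0))
    A=np.array(A); h=A[A[:,1]<8]; n=A[(A[:,1]>23)&(A[:,1]<52)]
    for q in(h,n,A): k=np.polyfit(q[:,1],q[:,0],1); print('tilt %.1f'%np.degrees(np.arctan(-k[0])),'x at -22: %.1f'%np.polyval(k,-22),'x at 55: %.1f'%np.polyval(k,55),len(q))
    print('lowest z',zm); return c
E
python3 - <<'E'
from h import *
c=sideaxis(); go([0,0,0],68.9)
E
```

```text
tilt 13.1 x at -22: -15.9 x at 55: -33.8 12
tilt 16.4 x at -22: -15.1 x at 55: -37.7 13
tilt 16.6 x at -22: -14.4 x at 55: -37.3 30
lowest z 54.33627660679228
tool y az 85.62352958853312 eef [0.48477971 0.02968822 0.19320955] shift [480.4 -66.6 195. ] yaw 16.72352958853311 x axis [-0.99707732  0.07630803] q [-0.15 -0.13  2.04  0.    1.23 -1.64] F [-0.29380767 -0.09026274 -1.14375774] 50.77523946762085 0.3892674777780438 7.1
```

Tilt is about 17.5°, and the tip sits at tool (-37, 0, 56) mm. That's good enough, so I'll carry it to above the pink pad with the 16.7° yaw.

```bash
python3 -m crank '[[[-10,-40,0],3,255],[[-20,-85,0],6,255],[[-30,-130,0],9,255],[[-40,-175,0],12,255],[[-50,-220,0],15,255],[[-55,-255,0],16.7,255],[[-58,-275,0],16.7,255],[[-58.5,-284,10],16.7,255],[[-58.5,-284,20],16.7,255],[[-58.5,-284,20],16.7,255]]' 45
python3 - <<'E'
from h import *
go([.5215,-.2577,.1325],68.9)
c=cam('side'); s=get_state(); M=R.from_quat(s['tcp_rot']).as_matrix(); u,v=proj(c,s['eef_pos']+M@np.array([-.037,0,.056])); print('pred tip px',u,v)
u,v=int(u),int(v); print('crop origin',u-50,v-45)
cv2.imwrite('pics/s6.png',cv2.resize(c['frame'][v-45:v+45,u-50:u+50],None,fx=6,fy=6,interpolation=cv2.INTER_CUBIC))
import pickle; pickle.dump((c,s),open('c6.pkl','wb'))
E
```

```text
time: 8.1
eef_pos: [0.5211, -0.2556, 0.1718]
tcp_rot: [0.182, 0.983, 0.002, -0.003]
contact_force: [0.3, 0.7, -1.7]
opening: 0.393
finger_force: 50.9
tool y az 68.99341964930296 eef [ 0.52109839 -0.25562464  0.17176692] shift [-1.4 -1.9 39.3] yaw 0.09341964930295887 x axis [-0.93352663  0.35845529] q [-0.63  0.11  1.84  0.    1.19 -1.84] F [ 0.25709031  0.71411024 -1.67685127] 50.86333215236664 0.392749184936356 8.1
pred tip px 337.1289589059044 280.7738420734286
crop origin 287 235
```

View pics/s6.png

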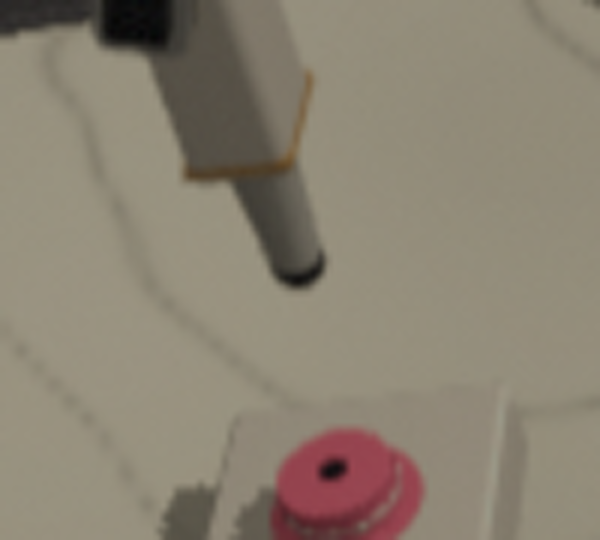

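The tip's lower end is at crop (299,286), pixel (337,283), predicted (337,281). The dot is at crop (332,469), pixel (342,313). I'll compare both in 3D from the same camera.

```bash
python3 - <<'E'
from h import *
import pickle
c,s=pickle.load(open('c6.pkl','rb')); M=R.from_quat(s['tcp_rot']).as_matrix(); e=s['eef_pos']
T=e+M@np.array([-.037,0,.056])
for a,b in((299,276),(305,260),(290,230),(332,469)): print((a,b),px(c,287+a/6,235+b/6))
n=M[:,1]; o=np.array(c['origin']); d=Rc(c)@ray(c,287+299/6,235+284/6); H=o+d*(((e-o)@n)/(d@n))
D=px(c,287+332/6,235+469/6,.053)
m=np.array([-.3174,.1232,.9403])
print('tip',T,'ray-plane',H,'dot',D)
for X in(T,H): r=D-X; h=r@m; print('along normal',-h*-1,'lateral',r-h*m,'shift tool',M.T@r*1000)
print('normal in tool',M.T@m)
E
```

```text
(299, 276) [ 0.55422709 -0.2742746   0.12158705]
(305, 260) [ 0.55560504 -0.27406496  0.12639789]
(290, 230) [ 0.55168175 -0.27351694  0.13618333]
(332, 469) [ 0.56505043 -0.2752544   0.05367772]
tip [ 0.5560383  -0.2688663   0.11680027] ray-plane [ 0.55572501 -0.26874051  0.11362635] dot [ 0.56522098 -0.27464318  0.053     ]
along normal -0.06361769125685672 lateral [-0.01100958  0.00206082 -0.00398056] shift tool [-10.91604572  -2.21248488  63.75040173]
along normal -0.060748185594542176 lateral [-0.0097855   0.00158151 -0.00350483] shift tool [-11.23997394  -2.21248488  60.57505312]
normal in tool [ 0.34450266  0.00296066 -0.93882599]
```

```bash
python3 -m crank '[[[-2,-1,15],0,255],[[-4,-2,30],0,255],[[-6,-2,44],0,255],[[-7,-2,50.5],0,255],[[-7,-2,50.5],0,255],[[-7,-2,50.5],0,255],[[-7,-2,50.5],0,255]]' 45
cat >> h.py <<'E'
def force(k=6):
    m=np.array([-.3174,.1232,.9403]); L=[]
    for _ in range(k): c=read_camera('side'); s=get_state(); L.append(s['contact_force'])
    L=np.array(L); print('F',L.mean(0).round(2),'sd',L.std(0).round(2),'along m %.2f'%(L.mean(0)@m),'eef',s['eef_pos'].round(4),'grip',round(s['finger_force'],1),'t',s['time'])
    return c
E
python3 -c "
from h import *
force()"
```

```text
time: 8.85
eef_pos: [0.5289, -0.2629, 0.1255]
tcp_rot: [0.183, 0.983, -0.0, 0.001]
contact_force: [-0.5, -0.1, -1.4]
opening: 0.389
finger_force: 50.9
F [-0.3  -0.55 -1.62] sd [0.51 0.44 0.26] along m -1.49 eef [ 0.5286 -0.2626  0.1251] grip 50.9 t 9.15
```

```bash
cat >> h.py <<'E'
def tipdot():
    c=cam('side'); s=get_state(); M=R.from_quat(s['tcp_rot']).as_matrix(); e=s['eef_pos']; o=np.array(c['origin'])
    u,v=proj(c,e+M@np.array([-.037,0,.056])); g=c['frame'].max(2).astype(int)
    dk=(g<55).astype(np.uint8); n,l,st,ce=cv2.connectedComponentsWithStats(dk)
    for i in range(1,n):
        if np.hypot(*(ce[i]-[u,v]))<30 and st[i,4]<150: print('dark',st[i],ce[i].round(1))
    print('pred tip',u,v,'dot',proj(c,[.5652,-.2746,.053])); return c,s
E
python3 - <<'E'
from h import *
import pickle
c,s=tipdot(); pickle.dump((c,s),open('c7.pkl','wb'))
u,v=335,300; print(c['frame'].max(2)[285:316:2,322:352:2])
E
```

```text
dark [339 305   6   3  10] [341.5 306.3]
dark [341 312   3   2   5] [342.2 312.6]
pred tip 341.61384380214935 306.5966103350031 dot [342.31386743 313.14780162]
[[115  89  89  89  90  90  90  98 122 132 150 156 156 156 156]
 [141  89  88  90  89  90  89  92 114 130 154 156 156 156 155]
 [152  89  87  89  89  89  88  88 101 113 141 156 156 156 155]
 [144  91  86  88  90  80  78  75  85 103 130 155 156 156 155]
 [148 145 142 146 151  80  71  76  87 104 116 154 156 156 155]
 [157 151 145 151 156 117  71  73  81  99 113 153 156 156 156]
 [159 157 153 146 150 149  79  71  77  94 111 142 155 156 155]
 [159 158 158 153 146 145 112  69  75  89 105 126 155 155 154]
 [158 157 157 157 154 150 140  72  74  83 101 113 149 151 153]
 [157 157 155 151 152 151 147 102  68  78  97  95 129 148 149]
 [157 156 138 148 148 148 149 143  63  69  76  48 139 150 148]
 [157 155 147 149 148 148 148 148 106  45  34  92 154 154 151]
 [157 147 146 148 150 148 150 150 152 144 139 153 155 156 155]
 [157 133 149 148 148 148 147 153 153 149 106 124 155 155 156]
 [156 137 147 149 149 148 152 153 154  80  22  83 155 156 156]
 [151 146 148 148 146 144 150 154 154 140 134 152 155 156 154]]
```

```bash
cat >> h.py <<'E'
def rel(c,s,tu,tv,D):
    M=R.from_quat(s['tcp_rot']).as_matrix(); e=s['eef_pos']; o=np.array(c['origin']); n=M[:,1]
    d=Rc(c)@ray(c,tu,tv); H=o+d*(((e-o)@n)/(d@n)); m=np.array([-.3174,.1232,.9403]); T=e+M@np.array([-.037,0,.056])
    for X in(H,T): r=D-X; h=-(r@m); lat=r+h*m; print('tip',X.round(4),'height over dot mm %.1f'%(h*1e3),'lateral to go, tool mm',(M.T@lat*1e3).round(1))
E
python3 - <<'E'
from h import *
import pickle
c,s=pickle.load(open('c7.pkl','rb')); D=px(c,342.3,312.9,.053); print(D, s['eef_pos'])
rel(c,s,341.0,308,D)
E
```

```text
[ 0.56529501 -0.274098    0.053     ] [ 0.52857975 -0.26261187  0.12503706]
tip [ 0.5624 -0.2756  0.0659] height over dot mm 12.8 lateral to go, tool mm [2.2 2.5 0.8]
tip [ 0.5631 -0.2759  0.0691] height over dot mm 15.6 lateral to go, tool mm [3.9 2.5 1.4]
```

```bash
python3 -m crank '[[[2,2,2],0,255],[[1.5,2.5,4],0,255],[[0.3,2.5,8.5],0,255],[[0.3,2.5,8.5],0,255],[[0.3,2.5,8.5],0,255]]' 45
python3 - <<'E'
from h import *
force(5); c,s=tipdot(); print(c['frame'].max(2)[300:322,330:356])
E
```

```text
time: 9.7
eef_pos: [0.529, -0.26, 0.1158]
tcp_rot: [0.183, 0.983, 0.0, -0.0]
contact_force: [-1.1, 0.3, -0.9]
opening: 0.393
finger_force: 50.9
F [-0.54  0.11 -1.07] sd [0.29 0.52 0.63] along m -0.82 eef [ 0.5292 -0.2601  0.1164] grip 50.9 t 9.95
dark [339 308   6   6  18] [341.7 310.4]
pred tip 341.4003966563468 309.3678591239094 dot [342.31386743 313.14780162]
[[151 147 141 103  71  69  72  74  79  88  97 105 112 118 144 155 155 156
  156 156 156 152 152 149 150 150]
 [156 153 150 132  81  69  72  74  78  85  94 103 110 115 133 148 150 151
  152 152 153 151 150 148 148 149]
 [157 155 153 143 101  71  69  73  77  82  92 100 108 115 129 146 149 149
  149 150 150 151 151 150 150 151]
 [152 152 151 149 132  81  69  71  75  80  88  98 106 113 124 144 149 149
  150 150 150 150 150 150 150 150]
 [149 149 150 150 145 104  74  70  74  77  85  96 104 111 116 126 147 150
  150 150 150 150 150 149 150 149]
 [149 149 149 150 148 132  82  69  72  75  82  94 102 109 108 102 145 150
  150 151 151 150 151 150 150 150]
 [150 149 149 149 149 144 104  73  69  73  79  88 100 103  95  80 148 154
  152 1
[... 963 characters left out ...]
56 156 156
  156 157 154 143 141 143 154 155]
 [127 122 121 108 107 106 107 110 116 141 153 154 154 154 156 155 156 156
  156 153 145 140 142 144 152 155]
 [111 104 105 100 106 111 116 139 144 153 155 155 155 156 156 156 156 155
  152 140 137 139 146 143 151 155]
 [106 102 101  93 111 138 144 152 155 154 155 155 156 156 156 155 153 149
  136 132 135 138 143 145 153 156]
 [102 104 104  98  97 136 151 153 154 155 154 155 155 153 152 145 133 131
  126 131 140 140 141 149 155 155]
 [103 102 106 104  88 105 121 136 143 149 145 144 140 140 126 121 118 121
  127 137 140 138 143 153 155 155]
 [102 103 107 105  86  88  92 103 110 117 113 112 111 111 105 108 113 119
  124 132 134 139 146 155 155 152]]
```

```bash
python3 -m crank '[[[-0.5,0,1.4],0,255],[[-1,0,2.8],0,255],[[-1,0,2.8],0,255],[[-1,0,2.8],0,255]]' 45
python3 - <<'E'
from h import *
c=force(8)
c,s=tipdot(); D=np.array([.5650,-.2742,.053]); rel(c,s,341.2,311.3,D)
E
```

```text
time: 10.4
eef_pos: [0.53, -0.2604, 0.1133]
tcp_rot: [0.183, 0.983, 0.0, -0.0]
contact_force: [0.0, -0.2, -1.5]
opening: 0.387
finger_force: 50.9
F [ 0.25  0.04 -1.22] sd [0.47 0.59 0.78] along m -1.22 eef [ 0.5301 -0.2604  0.1135] grip 50.9 t 10.8
dark [339 309   7   6  20] [341.6 311.4]
pred tip 341.90704091512504 310.77017465057725 dot [342.31386743 313.14780162]
tip [ 0.5636 -0.2734  0.0561] height over dot mm 3.5 lateral to go, tool mm [-0.4 -0.3 -0.2]
tip [ 0.5646 -0.2738  0.0575] height over dot mm 4.4 lateral to go, tool mm [ 0.9 -0.3  0.3]
```

```bash
python3 -m crank '[[[-0.7,0,1.9],0,255],[[-1.4,0,3.8],0,255],[[-1.4,0,3.8],0,255],[[-1.4,0,3.8],0,255]]' 45
python3 -c "
from h import *
c=force(10)"; python3 -m crank '[[[-0.7,0,1.9],0,255],[[-0.7,0,1.9],0,255],[[-0.7,0,1.9],0,255]]' 45
python3 -c "
from h import *
c=force(10)"
```

```text
time: 11.25
eef_pos: [0.5313, -0.2609, 0.1096]
tcp_rot: [0.183, 0.983, 0.0, -0.0]
contact_force: [-0.1, -0.8, -1.3]
opening: 0.392
finger_force: 50.9
F [-0.15  0.06 -1.05] sd [0.27 0.42 0.4 ] along m -0.94 eef [ 0.5313 -0.2609  0.1096] grip 50.9 t 11.75
time: 12.05
eef_pos: [0.5321, -0.2612, 0.1078]
tcp_rot: [0.183, 0.983, -0.0, 0.0]
contact_force: [-1.0, 0.3, 0.5]
opening: 0.391
finger_force: 51.0
F [-0.39  0.3   0.1 ] sd [0.56 0.24 0.42] along m 0.25 eef [ 0.532  -0.2612  0.1077] grip 51.0 t 12.55
```

Contact: about 1.3 N above the baseline. Now pressing 3.5 mm more.

```bash
python3 -m crank '[[[-0.4,0,1],0,255],[[-0.8,0,2.1],0,255],[[-1.2,0,3.3],0,255],[[-1.2,0,3.3],0,255],[[-1.2,0,3.3],0,255]]' 45
python3 - <<'E'
from h import *
c=force(10); s=get_state(); u,v=342,313
sideaxis()
cv2.imwrite('pics/s8.png',cv2.resize(c['frame'][270:345,300:400],None,fx=7,fy=7,interpolation=cv2.INTER_CUBIC))
E
```

```text
time: 13.05
eef_pos: [0.5332, -0.2616, 0.1045]
tcp_rot: [0.183, 0.983, -0.0, 0.0]
contact_force: [-0.6, 0.1, 1.4]
opening: 0.395
finger_force: 51.1
F [-0.77  0.54  1.24] sd [0.45 0.27 0.42] along m 1.48 eef [ 0.5331 -0.2617  0.1045] grip 51.1 t 13.55
tilt 11.2 x at -22: -17.6 x at 55: -32.9 14
tilt 31.6 x at -22: -1.9 x at 55: -49.2 6
tilt 6.6 x at -22: -20.5 x at 55: -29.4 35
lowest z 105.15605671817734
```

View pics/s8.png

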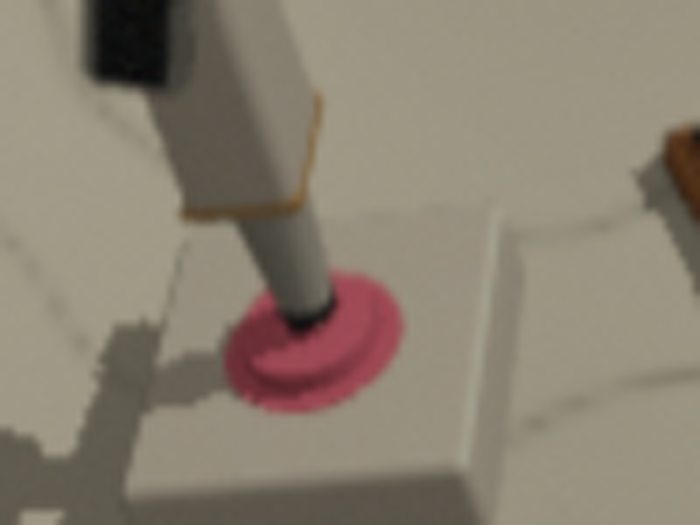

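The white half-way line has just gone into the face, the tip covers the dot at about (308,325), and the pressure is about 2.6 N. The meter is still and held at 51 N, so I'm handing in.

```bash
python3 -c "
from plant import ctrl
print(ctrl.sign_off())"
```

```text
the job is handed in; nothing more can be done
None
```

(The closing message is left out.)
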